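# Slide the cover along the shoe-care caddy and seat it in its well

## Task

The bamboo cover of the white shoe-care caddy lies on the deck beside the round well. Slide it along the caddy until its plug drops into the well, then press it firmly down against the stiff rubber liner until it sits fully home, level, with its disc flat on the deck. Do not force it hard, and leave the other things alone.

Things in the scene. Friction and masses are not known exactly. Their poses are not given: they have to be found in the camera images.
- caddy: Heavy fixed white tray 308 mm long along its x, 139 mm wide. Two upright side walls along x, 88 mm high, 131 mm apart inside, guide the cover; the ends are only 22 mm high. In it stands a grey insert whose flat top, the deck, is 70 mm up. Origin: centre of the underside; x points from the cover towards the well.
- cover: Loose round bamboo cover, no knob, 0.11 kg: flat disc 128 mm across, 7 mm thick, over a concentric plug 84 mm across, 8 mm deep. Starts with the plug flat on the deck, between the walls, at caddy x of -45 to -30 mm. Origin: centre of the plug's underside, z up: 70 mm above the caddy's origin on the deck, about 66 mm once dropped into the well, 62 mm when home.
- cover_top (a point): Centre of the cover's flat top face, 15 mm above the cover's origin. The well (89 mm across, on the caddy's centre line) is not measured: the insert may stand anywhere along the tray, with the well's centre at caddy x of 20 to 85 mm. A stiff dark rubber liner in it, 4 mm below the deck, sinks when about 8 N presses and stays down.
- glasses_case: Bystander: closed red plastic sunglasses case, 160 x 66 x 44 mm (long along its x). Origin: centre of the underside.
- shoe_tree: Bystander: wooden shoe tree, 265 mm long along its x, 70 mm wide, 68 mm high at the brass knob. Origin: underside, near the middle.
- bottle: Bystander: amber glass bottle, 60 mm in diameter, 130 mm high. Origin: centre of the underside.
- pegboard: Bystander, fixed: upright white pegboard panel 320 mm long along its x, 12 mm thick, 215 mm high, on two feet 80 mm deep; steel pegs stand 40 mm out of its -y face. Origin: centre of the underside.
There are look-alikes about, which are no part of the job. Of the things shaped like the cover, the wooden one is meant.

How it is judged (in metres and radians):
On the way:
1. the cover's plug has dropped into the well (y of cover in the frame of caddy between -0.005 and 0.005 m and z of cover in the frame of caddy between 0.058 and 0.0675 m and angle between cover's own z axis and vertical below 0.03 rad), for 0.1 s.
At the end, for the whole second after the job is handed in: The cover lies still in the well: its origin 60 to 63.5 mm above the caddy's origin (home 62 mm), within 5 mm of the caddy's centre line, at caddy x between 12 and 93 mm, tilted less than 0.02 rad (y of cover in the frame of caddy between -0.005 and 0.005 m and z of cover in the frame of caddy between 0.06 and 0.0635 m and angle between cover's own z axis and vertical below 0.02 rad and x of cover in the frame of caddy between 0.012 and 0.093 m and linear speed of cover below 0.02 m/s and angular speed of cover below 0.2 rad/s); the robot touches nothing.
It fails at once if the cover is forced with more than 40 N (contact force between any of the fingers, the arm and cover above 40 N).
It fails at once if a bystander is moved more than 30 mm (distance of any of glasses_case, shoe_tree, bottle from where it was at the start of the episode above 0.03 m).
It fails at once if the pegboard is leaned on with more than 10 N (contact force between any of the fingers, the arm and pegboard above 10 N).
It fails at once if the caddy is pressed on with more than 40 N (contact force between any of the fingers, the arm and caddy above 40 N).
It also fails if it takes over 58 s, if anything falls off the work surface, if the arm or the gripper's body presses on something with over 40 N, if the wrist force passes 120 N, or if a joint passes its speed limit or range.

## Robot

A 6-joint arm with a two-finger parallel gripper is mounted at the origin on the work surface. World frame = base frame: x ahead of the robot, y to its left, z up, the work surface at z = 0. Lengths are in mm, angles in rad, forces in N, time in s.
With the tool pointing down it reaches from about 350 to 850 mm from the base axis. Payload 8.1 kg.
Tool frame: the origin (TCP) lies midway between the tips of the shut fingers; the grasp point (between the pads) lies 19 mm behind it; x points along the fingers, y is the direction in which the jaws open and shut, and the axes are right-handed (so a half turn about x gives the same grasp; the last joint's range is limited). The gripper opens to 93 mm and grips with 3 to 60 N. Pads are 15 mm wide; open, the fingers measure 128 mm over their backs; the gripper's body (75 mm by 188 mm) begins 65 mm behind the grasp point.
Start: joints at [-1.428, 0.13, 1.488, -0, 1.523, -0.085], TCP at [135.521, -584.499, 188.335] pointing down, gripper open.
Joint ranges: [-2.96, 2.96], [-0.89, 2.26], [0.02, 2.5], [-1.34, 4.48], [0, 2.73], [-2.66, 2.66]. Speed limits (rad/s): [2.39, 2.39, 2.79, 3.14, 3.14, 3.14].

## Interface

Orientations are given as a unit quaternion [w, x, y, z].
In Python, from station import bot, optics, ticket gives the robot as it stands. The module is installed in compiled form; this text tells all that it offers.
- The arm moves only by the shell command python3 -m creep 'ROWS' [FORCE]. ROWS is text: rows parted by semicolons, each of 7 numbers parted by spaces: the shift along the tool's x, y, z in cm, then the turn, a rotation vector about the tool's x, y, z in rad, then the gripper's target within -1 to 1 (fully open at 1, half-way at 0, shut at -1). In form: tx ty tz rx ry rz gripper; .... A call has 1 to 10 rows; each row is the pose to reach, as a shift and turn from the pose measured when the call began, along the tool's axes at that moment; what a row does not reach only later rows make up. A row lasts 1/10 s, in which the tool goes at most 50 mm and 8.59 degrees, less where a joint would pass 70% of its speed; a pose out of reach is approached as far as the arm can. A call with a gripper value outside its range is refused whole. The fingers move at their own pace and stop on an object; FORCE is the grip in N (left out, the last holds). Time passes only in rows, so rows that repeat a pose let the fingers close. It gives the time, the measured TCP pose, the force and the opening at its end, in the units of the state.
- bot.state(): the state, without advancing time (a new reading comes with each control period).
- optics.snapshot(name): name is "scene" or "side" or "wrist"; returns a dict with "img" (400x640x3 uint8, red, green, blue), "z_map" (400x640 float32, mm along the optical axis (not along the pixel's ray), 0 where there is no reading), "K" (3x3 intrinsics, pixels), "rvec" (rotation vector, rad) and "tvec" (3), from world to camera coordinates, as OpenCV has them; the wrist camera has in their place "tool_from_camera" (4x4, takes a point from camera to tool coordinates, whose origin is the TCP and whose axes are the tool frame's). Camera axes: x right, y down, z forward; pixel columns grow to the right and rows downward; lengths in mm; the calibration is good to about 2 mm. A picture is of the moment at which its call begins: read the wrist's pose just before it.
- ticket.hand_in(): hands the job in, once; it reports no verdict.
The state is a dict: "clock": time; "joints": joint angles; "joint_velocities": joint speeds; "joint_efforts": joint torques, N m; "tcp_pos": TCP position; "orientation": TCP orientation; "force": force on the tool from outside, world axes, zero at the start; "wrist_torque": the same for the moment, N m; "gripper_width": finger opening in mm.
Only numpy, scipy, OpenCV 4.12 (cv2) and the standard library are available. Lean on these libraries where they do the work, as an engineer would, in place of code of your own. Each camera call takes 0.05 s, during which the arm holds its last target.

## Working session

There is one attempt and no reset: what is moved stays moved. The work goes in short steps, Python scripts to look and compute and a shell command to move; the robot and the scene stay as the last step left them, time stands still between calls to the robot, and variables do not carry over. Pictures are saved under pics/ and viewed, and the job is handed in when it is done.

```bash
mkdir -p pics; cat > h.py <<'E'
import numpy as np, cv2
from station import bot, optics, ticket
def shot(n,f):
    s=optics.snapshot(n); cv2.imwrite('pics/'+f,s['img'][:,:,::-1]); np.savez('pics/'+f[:-4]+'.npz',**s); return s
E
python3 - <<'E'
from h import *
print(bot.state())
for n in('scene','side','wrist'):
    s=shot(n,n+'0.png'); print(n,s['K'].tolist(),s.get('rvec'),s.get('tvec'),s.get('tool_from_camera'))
E
```

```text
{'clock': 0.0, 'joints': array([-1.42841983e+00,  1.31173244e-01,  1.48922553e+00,  5.87311297e-06,
        1.52296692e+00, -8.54005165e-02]), 'joint_velocities': array([ 0.00071947, -0.00216104, -0.00023167, -0.0005287 , -0.00135889,
        0.00201667]), 'joint_efforts': array([ 1.76870184e-03, -5.59840715e+01, -4.91752839e+01,  7.68477051e-02,
        3.52830521e-02, -1.37345683e-04]), 'tcp_pos': array([ 135.42733   , -583.91110521,  187.30977162]), 'orientation': array([-0.07973055, -0.70250989, -0.0809839 ,  0.70254146]), 'force': array([-0.46711316,  0.39344974,  0.85748045]), 'wrist_torque': array([-0.0413766 ,  0.01251266, -0.04253109]), 'gripper_width': 92.84885841833345}
scene [[379.24487692954693, 0.0, 319.23896002134774], [0.0, 379.24487692954693, 201.98871869594674], [0.0, 0.0, 1.0]] [ 1.84480995  1.81941095 -0.61309827] [ -70.79713969 -436.49944248 1739.35428164] None
side [[383.52043433414497, 0.0, 320.97523671440774], [0.0, 383.52043433414497, 199.51208444065148], [0.0, 0.0, 1.0]] [ 2.33104475 -0.07835337  0.0140289 ] [-620.82864232  111.99540074 1060.71022422] None
wrist [[313.2820833104405, 0.0, 324.48627878664274], [0.0, 313.2820833104405, 201.95568066516867], [0.0, 0.0, 1.0]] None None [[-2.02535569e-04 -2.60079251e-01  9.65587253e-01 -1.96053257e+02]
 [ 9.99999443e-01 -1.05300083e-03 -7.38702915e-05 -4.54641247e-01]
 [ 1.03597631e-03  9.65586700e-01  2.60079319e-01 -7.21494619e+01]
 [ 0.00000000e+00  0.00000000e+00  0.00000000e+00  1.00000000e+00]]
```

View pics/scene0.png

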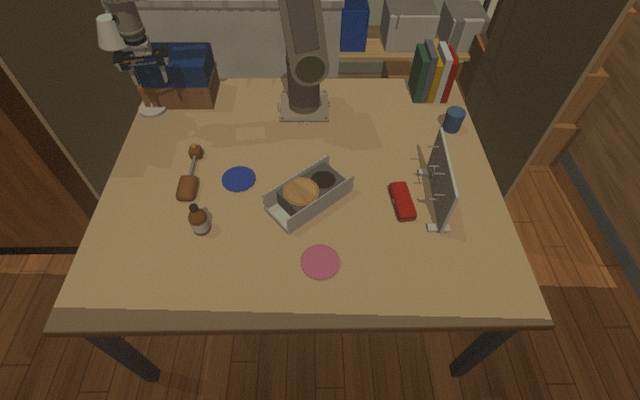

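View pics/side0.png

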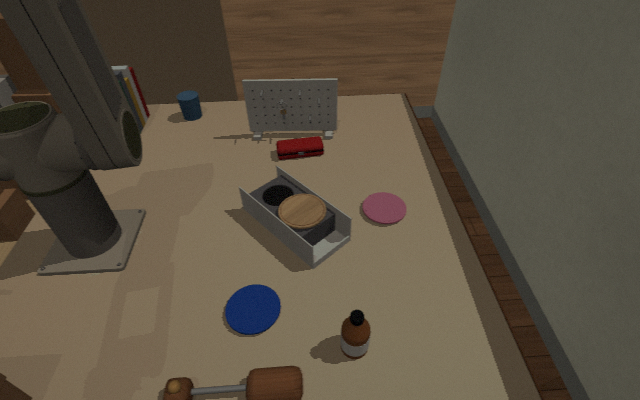

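View pics/wrist0.png

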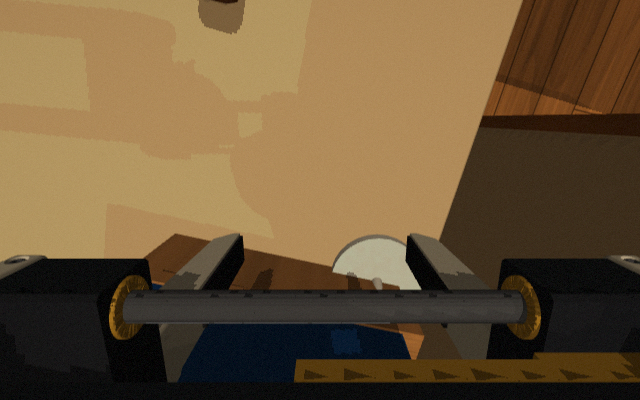

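The scene view shows three disc-shaped things: a wooden one in the caddy at (300,191), a blue one at (239,179) and a pink one at (320,262). By the description I choose the wooden one. In the side view it is at (302,211), with the dark well beside it at (278,196). Next I check it in a crop and measure.

```bash
cat >> h.py <<'E'
def cloud(s,T=None):
    K=s['K'];z=s['z_map'];v,u=np.mgrid[:z.shape[0],:z.shape[1]]
    P=np.stack([(u-K[0,2])/K[0,0]*z,(v-K[1,2])/K[1,1]*z,z],-1)
    if T is None:
        R=cv2.Rodrigues(np.array(s['rvec'],float))[0]; P=(P-np.array(s['tvec']))@R
    else: P=P@T[:3,:3].T+T[:3,3]
    P[z<=0]=np.nan
    return P
E
python3 - <<'E'
from h import *
for n,(a,b,c,d) in(('scene',(150,240,250,370)),('side',(160,270,230,360))):
    s=dict(np.load(f'pics/{n}0.npz')); P=cloud(s)
    img=s['img'][a:b,c:d]; 
    cv2.imwrite(f'pics/{n}c.png',cv2.resize(img[:,:,::-1],None,fx=5,fy=5,interpolation=cv2.INTER_CUBIC))
    hsv=cv2.cvtColor(img,cv2.COLOR_RGB2HSV); Q=P[a:b,c:d]
    m=(hsv[:,:,1]>70)&(Q[:,:,2]>65)&(Q[:,:,2]<105)
    k,l,st,ce=cv2.connectedComponentsWithStats(m.astype(np.uint8)); i=1+np.argmax(st[1:,4]); m=l==i
    print(n,'cover',st[i],ce[i]+[c,a],np.nanmedian(Q[m],0),(np.nanmin(Q[m],0)+np.nanmax(Q[m],0))/2,np.nanmax(Q[m],0)-np.nanmin(Q[m],0))
    print('table z',np.nanmedian(P[300:310,300:310,2]) if n=='scene' else np.nanmedian(P[250:260,420:430,2]))
    # caddy footprint from everything above 10mm & grey
    m2=(Q[:,:,2]>15)&(Q[:,:,2]<110)
    k,l,st,ce=cv2.connectedComponentsWithStats(m2.astype(np.uint8)); i=1+np.argmax(st[1:,4]); m2=l==i
    XY=Q[m2][:,:2].astype(np.float32); print('caddy rect',cv2.minAreaRect(XY))
    w=m2&(Q[:,:,2]>80)&(hsv[:,:,1]<60); print('walltops rect',cv2.minAreaRect(Q[w][:,:2].astype(np.float32)))
E
```

```text
scene cover [  32   21   53   36 1130] [305.57787611 188.51681416] [560.60210281   9.24597972  86.7920155 ] [549.34496659  21.3666703   79.30233817] [175.92908993 186.43957569  28.54089072]
table z 1.6613059515451045
caddy rect ((545.973876953125, 24.343841552734375), (145.48101806640625, 311.6500244140625), 39.97197723388672)
walltops rect ((547.4036865234375, 23.971511840820312), (143.12286376953125, 302.5213623046875), 40.093135833740234)
side cover [  47   33   50   36 1371] [301.62290299 210.45368344] [571.24375019 -11.33134064  84.71254049] [570.29059484   4.26738751  77.44417969] [133.79963914 151.58163144  24.82710513]
table z -0.6557124808676693
caddy rect ((545.2760009765625, 21.144744873046875), (142.00076293945312, 309.28607177734375), 39.78658676147461)
walltops rect ((545.9024658203125, 21.315536499023438), (141.17942810058594, 306.4338073730469), 39.99277114868164)
```

View pics/scenec.png

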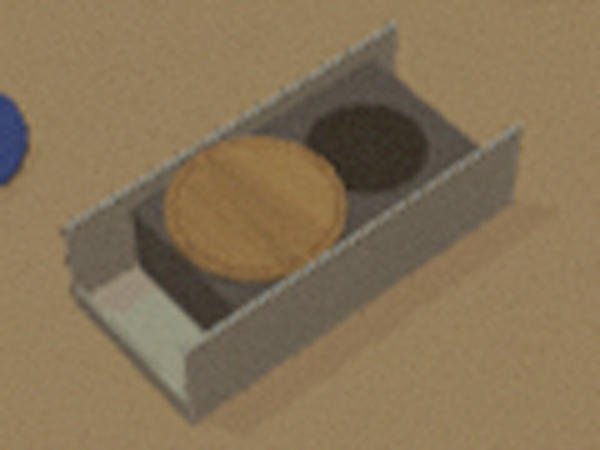

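View pics/sidec.png

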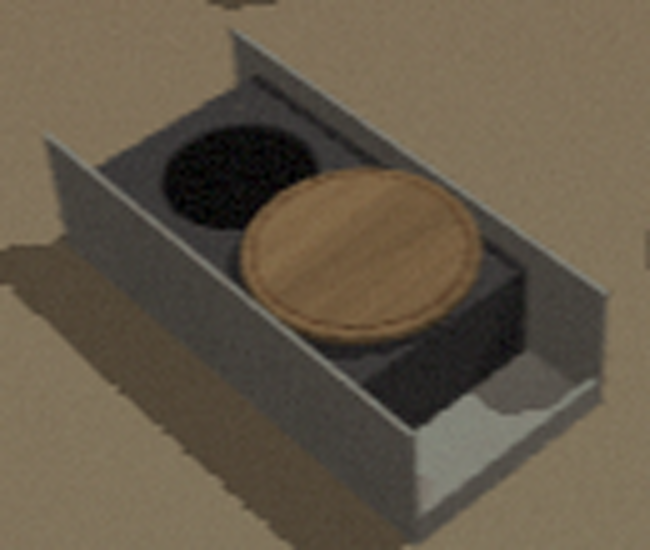

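The crop confirms a wooden disc with its plug on the deck, between the walls, and a dark round well next to it. Now the precise centres by ray casting.

```bash
cat >> h.py <<'E'
def ray(s,uv,z):
    R=cv2.Rodrigues(np.array(s['rvec'],float))[0]; c=-R.T@s['tvec']
    p=cv2.undistortPoints(np.float64(uv).reshape(-1,1,2),s['K'],None)[:,0]
    d=np.c_[p,np.ones(len(p))]@R; return c+d*((z-c[2])/d[:,2])[:,None]
def circ(XY):
    A=np.c_[2*XY[:,:2],np.ones(len(XY))]; q=np.linalg.lstsq(A,(XY[:,:2]**2).sum(1),rcond=None)[0]
    return q[:2],np.sqrt(q[2]+q[:2]@q[:2])
cad=np.array([545.6,22.7]); th=np.deg2rad(40); ex=np.array([-np.sin(th),np.cos(th)]); ey=np.array([-ex[1],ex[0]])
def tocad(p): d=np.asarray(p)[...,:2]-cad; return np.stack([d@ex,d@ey],-1)
E
python3 - <<'E'
from h import *
for n,(a,b,c,d) in(('scene',(150,240,250,370)),('side',(160,270,230,360))):
    s=dict(np.load(f'pics/{n}0.npz')); img=cv2.GaussianBlur(s['img'],(0,0),1)
    hsv=cv2.cvtColor(img,cv2.COLOR_RGB2HSV)
    P=cloud(s); ok=np.zeros(P.shape[:2],bool); ok[a:b,c:d]=1
    with np.errstate(invalid='ignore'):
        t=tocad(P)
        m=ok&(hsv[:,:,1]>85)&(P[:,:,2]>76)&(abs(t[...,0])<150)&(abs(t[...,1])<66)
        v=hsv[:,:,2]
        w=ok&(abs(t[...,1])<55)&(t[...,0]>-20)&(t[...,0]<140)&(v<(55 if n=='scene' else 35))&(P[...,2]<80)
    for nm,mm,z in(('cover',m,85),('well',w,70)):
        cs=max(cv2.findContours(mm.astype(np.uint8),0,1)[0],key=cv2.contourArea)
        X=ray(s,cs[:,0].astype(float),z)[:,:2]
        h,r=circ(X); 
        for _ in range(5):
            res=abs(np.linalg.norm(X-h,axis=1)-r); h,r=circ(X[res<max(2.5,np.median(res)*1.5)])
        print(n,nm,len(X),h,r,'cad',tocad(h),cv2.boundingRect(cs))
    print(np.median(v[w]),np.median(v[ok]))
E
```

```text
scene cover 92 [570.13569697  -5.12232925] 63.33850908526806 cad [-37.08438272  -0.9115858 ] (283, 177, 37, 30)Traceback (most recent call last):
  File "<stdin>", line 12, in <module>
ValueError: max() iterable argument is empty
```

```bash
python3 - <<'E'
from h import *
for n,(a,b,c,d),wp in(('scene',(150,240,250,370),(325,178)),('side',(160,270,230,360),(276,194))):
    s=dict(np.load(f'pics/{n}0.npz')); img=cv2.GaussianBlur(s['img'],(0,0),1)
    hsv=cv2.cvtColor(img,cv2.COLOR_RGB2HSV); v=hsv[:,:,2]
    P=cloud(s); t=tocad(P); ok=np.zeros(P.shape[:2],bool); ok[a:b,c:d]=1
    print(v[wp[1]-14:wp[1]+15:2,wp[0]], v[wp[1],wp[0]-20:wp[0]+28:3],P[wp[1],wp[0]],tocad(P[wp[1],wp[0]]))
    m=ok&(hsv[:,:,1]>85)&(P[:,:,2]>76)&(abs(t[...,0])<150)&(abs(t[...,1])<66)
    if n=='scene': thr=(int(v[wp[1],wp[0]])+85)//2
    else: thr=30
    w=ok&(v<thr)&(np.hypot(*(np.mgrid[:400,:640]-np.array(wp[::-1])[:,None,None]))<24)
    for nm,mm,z in(('cover',m,85),('well',w,70)):
        k,l,st,ce=cv2.connectedComponentsWithStats(mm.astype(np.uint8)); mm=l==1+np.argmax(st[1:,4])
        cs=max(cv2.findContours(mm.astype(np.uint8),0,1)[0],key=cv2.contourArea)
        X=ray(s,cs[:,0].astype(float),z)[:,:2]; h,r=circ(X)
        for _ in range(5):
            res=abs(np.linalg.norm(X-h,axis=1)-r); h,r=circ(X[res<max(2.5,np.median(res)*1.5)])
        print(n,nm,thr,len(X),h,r,'cad',tocad(h),cv2.boundingRect(cs))
E
```

```text
[88 87 87 78 59 56 56 56 57 58 57 58 71 87 96] [128 116  78  58  57  57  58  56  56  57  74  89  88 114 140 120] [496.60096936  81.64002166  67.32875586] [76.64664585 -0.3504805 ]
scene cover 70 92 [570.13569697  -5.12232925] 63.33850908526806 cad [-37.08438272  -0.9115858 ] (283, 177, 37, 30)
scene well 70 55 [503.36888478  75.84990277] 39.322488196485374 cad [67.86082528 -1.81318781] (312, 171, 23, 18)
[61 60 49 20 14 11 13 13 14 14 12 12 17 45 58] [ 59  59  42  14  10  11  13  13  13  10  14  15  38  81  95 102] [499.59135838  80.183288    64.02594032] [73.60853811 -1.70488104]
side cover 30 118 [570.90859499 -10.31073254] 63.406223212035854 cad [-41.5557395   1.8313813] (278, 194, 48, 35)
side well 30 67 [502.9260397   69.55595166] 39.01368734613034 cad [63.32403433  2.57172498] (263, 186, 30, 20)
```

```bash
cat >> h.py <<'E'
from scipy.spatial.transform import Rotation as Ro
def tool():
    s=bot.state(); q=s['orientation']; return s,Ro.from_quat([q[1],q[2],q[3],q[0]])
def plan(target,sy=None,keep=False):
    s,R=tool(); d=R.inv().apply(np.array(target)-s['tcp_pos'])/10
    out=[]
    for sg in(1,-1):
        y=sg*np.r_[ey,0]; x=np.array([0,0,-1.]); T=Ro.from_matrix(np.c_[x,y,np.cross(x,y)])
        out.append((R.inv()*T).as_rotvec())
    print('shift cm',d.round(3),'rot',[o.round(4) for o in out]); print('tcp',s['tcp_pos'].round(1),'cad',tocad(s['tcp_pos']).round(1),'F',s['force'].round(2),'t',s['clock'],'w',s['gripper_width'])
E
python3 - <<'E'
from h import *
s,R=tool(); print(R.as_matrix().round(3), s['joints'].round(3))
p=cad-128*ex; plan([*p,190]); print(p)
E
```

```text
[[-0.     0.226 -0.974]
 [ 0.001 -0.974 -0.226]
 [-1.    -0.001 -0.   ]] [-1.428  0.131  1.489  0.     1.523 -0.085]
shift cm [ -0.184 -38.427 -59.458] rot [array([1.1005e+00, 7.0000e-04, 1.4000e-03]), array([-2.0411e+00, -1.6000e-03,  8.0000e-04])]
tcp [ 135.5 -584.   187.5] cad [-201.1  704.2] F [-0.21 -0.22  0.45] t 0.15 w 92.97126030470251
[627.87681404 -75.35368872]
```

```bash
python3 -m creep '-2 -4 -6 -0.2 0 0 -1; -3 -8 -12 -0.35 0 0 -1; -3 -11 -17 -0.5 0 0 -1; -3 -14 -21.5 -0.65 0 0 -1; -3 -17 -26 -0.8 0 0 -1; -3 -19.5 -30 -0.95 0 0 -1; -3 -22 -34 -1.1 0 0 -1; -3 -24.5 -38 -1.25 0 0 -1; -3 -27 -42 -1.4 0 0 -1; -3 -27 -42 -1.4 0 0 -1' 20
python3 -c "
from h import *
plan([*(cad-128*ex),190]); print(bot.state()['joints'])"
```

```text
clock: 1.15
tcp_pos: [483.1, -226.0, 217.8]
orientation: [0.515, 0.484, 0.516, -0.484]
force: [-0.0, -0.5, 0.2]
gripper_width: 17.8
shift cm [  2.8    15.395 -14.12 ] rot [array([ 2.5061e+00, -3.0000e-04,  1.8000e-03]), array([-6.355e-01, -1.400e-03, -2.000e-04])]
tcp [ 483.1 -226.   217.8] cad [-150.3  207.7] F [-0.05 -0.54  0.15] t 1.15 w 17.75367389513493
[-5.34422979e-01 -6.04444635e-02  1.63003001e+00  1.00390680e-03
  1.57291026e+00 -5.97085324e-01]
```

```bash
python3 -m creep '0 4 -3.5 -0.15 0 0 -1; 0 8 -7 -0.3 0 0 -1; 0 11.5 -10.5 -0.45 0 0 -1; 0 15.4 -14.1 -0.6 0 0 -1; 0 15.4 -14.1 -0.635 0 0 -1; 1 15.4 -14.1 -0.635 0 0 -1; 2 15.4 -14.1 -0.635 0 0 -1; 2 15.4 -14.1 -0.635 0 0 -1'
python3 - <<'E'
from h import *
plan([*(cad-128*ex),75])
shot('wrist','w1.png');shot('side','s1.png')
E
```

```text
clock: 1.95
tcp_pos: [625.7, -76.8, 195.2]
orientation: [0.639, 0.3, 0.642, -0.3]
force: [-0.2, -0.4, -0.6]
gripper_width: 0.4
shift cm [12.016  0.285  0.075] rot [array([3.1379, 0.0037, 0.0065]), array([-0.0037, -0.0042,  0.0023])]
tcp [625.7 -76.8 195.2] cad [-127.7    2.6] F [-0.23 -0.37 -0.58] t 1.95 w 0.42614107206626617
```

View pics/w1.png

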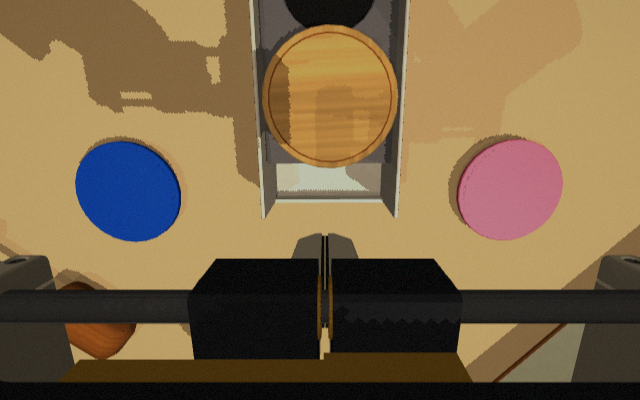

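View pics/s1.png

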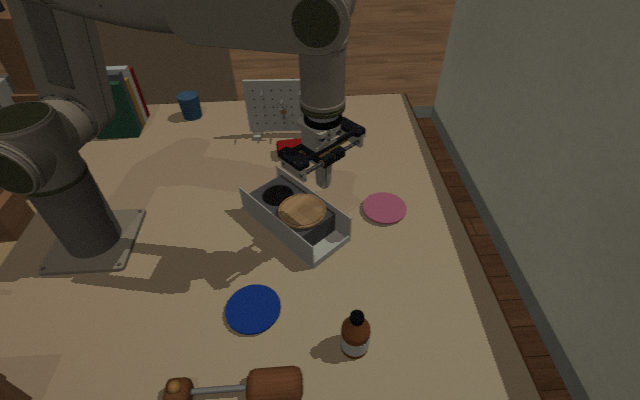

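The wrist view shows the cover centred at (331,96) between the walls (columns about 257 and 402), the well at (330,10), and the fingers at (325,250), behind the cover. I measure these relative to the tool.

```bash
cat >> h.py <<'E'
def wmeas(fn):
    s,R=tool()
    w=shot('wrist',fn); T=w['tool_from_camera']; P=cloud(w,T); W=R.apply(P.reshape(-1,3)).reshape(P.shape)+s['tcp_pos']
    hsv=cv2.cvtColor(cv2.GaussianBlur(w['img'],(0,0),1),cv2.COLOR_RGB2HSV)
    m=np.zeros(hsv.shape[:2],bool); m[:235,225:435]=1
    m&=(W[...,2]>74)&(W[...,2]<100)&(hsv[...,1]>80)
    k,l,st,ce=cv2.connectedComponentsWithStats(m.astype(np.uint8)); mm=l==1+np.argmax(st[1:,4])
    cs=max(cv2.findContours(mm.astype(np.uint8),0,1)[0],key=cv2.contourArea)[:,0]
    V=W[mm]; V=V[np.isfinite(V).all(1)]
    zc=np.median(V[:,2]); A=np.c_[V[:,:2]-V[:,:2].mean(0),np.ones(len(V))]; pl=np.linalg.lstsq(A,V[:,2],rcond=None)[0]
    # contour rays on plane z=zc
    o=R.apply(T[:3,3])+s['tcp_pos']; uv=cv2.undistortPoints(cs.astype(float).reshape(-1,1,2),w['K'],None)[:,0]
    d=R.apply(np.c_[uv,np.ones(len(uv))]@T[:3,:3].T); X=(o+d*((zc-o[2])/d[:,2])[:,None])[:,:2]
    h,r=circ(X)
    for _ in range(5):
        e=abs(np.linalg.norm(X-h,axis=1)-r); h,r=circ(X[e<max(1.5,1.5*np.median(e))])
    print('cover',h.round(1),'r',r.round(1),'ztop',zc.round(1),'tilt',np.hypot(*pl[:2]).round(4),'cad',tocad(h).round(1),'rel tool cm',(R.inv().apply(np.r_[h,zc]-s['tcp_pos'])/10).round(2))
    return s,R,w,W,hsv
E
python3 - <<'E'
from h import *
s,R,w,W,hsv=wmeas('w2.png')
t=tocad(W); 
wall=(W[...,2]>82)&(W[...,2]<100)&(hsv[...,1]<60); wall[235:]=0
for lo,hi in((-150,-110),(-110,-60),(-60,0)):
    for sg in(1,-1):
        q=wall&(t[...,0]>lo)&(t[...,0]<hi)&(t[...,1]*sg>50)&(abs(t[...,1])<90); print(lo,sg,q.sum(),np.median(t[q],0),np.median(W[q][:,2]))
dk=(abs(t[...,1])<40)&(t[...,0]<0)&(t[...,0]>-150)&(W[...,2]>50)&(W[...,2]<76)&(hsv[...,1]<60); dk[235:]=0
print('deck',dk.sum(),np.median(W[dk],0),t[dk][:,0].min(),t[dk][:,0].max())
E
```

```text
cover [572.4  -5.2] r 63.2 ztop 84.9 tilt 0.0008 cad [-38.6  -2.6] rel tool cm [11.27  0.42 -8.97]
-150 1 131 [-130.00769828   64.56347949] 87.296910908091
-150 -1 129 [-130.20704642  -69.11020783] 87.35723642794919
-110 1 136 [-91.74679558  64.57901937] 87.31285197187299
-110 -1 117 [-86.70417748 -69.21256639] 87.36907442082129
-60 1 0 [nan nan] nan
-60 -1 156 [-26.96536332 -69.20133986] 87.39201620757929
deck 60 [581.82508967 -73.60235436  69.62329459] -99.47603822817604 -92.9376182575391
  return _methods._mean(a, axis=axis, dtype=dtype,
  ret = um.true_divide(
  ret = ret.dtype.type(ret / rcount)
```

```bash
python3 -m creep '3 0.45 0 -0.004 -0.004 0 -1; 6 0.45 0 -0.004 -0.004 0 -1; 9 0.45 0 -0.004 -0.004 0 -1; 11 0.45 0 -0.004 -0.004 0 -1; 12 0.45 0 -0.004 -0.004 0 -1; 12 0.45 0 -0.004 -0.004 0 -1'
python3 - <<'E'
from h import *
plan([*(cad-128*ex-2.3*ey),75])
wmeas('w3.png')
E
```

```text
clock: 2.7
tcp_pos: [629.6, -74.2, 77.0]
orientation: [0.641, 0.298, 0.641, -0.299]
force: [0.4, 0.3, 0.7]
gripper_width: 0.7
shift cm [ 0.203  0.024 -0.022] rot [array([ 3.1416e+00,  1.4000e-03, -1.9000e-03]), array([-0.    ,  0.0012,  0.0009])]
tcp [629.6 -74.2  77. ] cad [-128.2   -2.1] F [0.41 0.27 0.69] t 2.7 w 0.7334934101863343
cover [575.9  -6.5] r 60.3 ztop 85.0 tilt 0.0019 cad [-41.8  -4.5] rel tool cm [-0.81  0.24 -8.64]
```

View pics/w3.png

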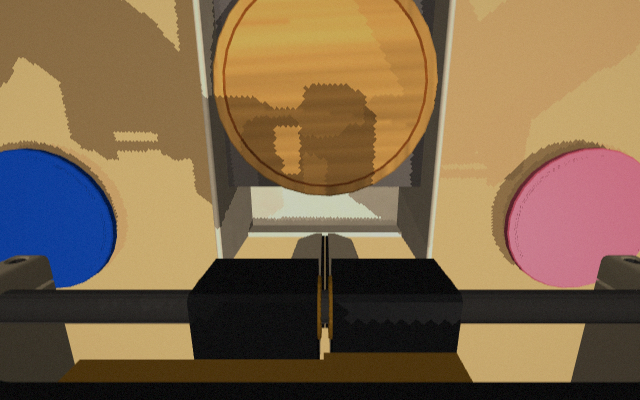

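The cover is straight ahead of the fingertips (rear rim at (327,193)). I push slowly along tool -z.

```bash
python3 -m creep '0.1 0 -0.6 0 0 0 -1; 0.1 0 -1.2 0 0 0 -1; 0.1 0 -1.6 0 0 0 -1; 0.1 0 -2.0 0 0 0 -1; 0.1 0 -2.4 0 0 0 -1; 0.1 0 -2.9 0 0 0 -1; 0.1 0 -3.5 0 0 0 -1; 0.1 0 -4.1 0 0 0 -1; 0.1 0 -4.7 0 0 0 -1; 0.1 0 -5.3 0 0 0 -1'
python3 -c "
from h import *
plan([*(cad-20*ex-2.3*ey),75]);wmeas('w4.png')"
```

```text
clock: 3.75
tcp_pos: [596.2, -33.3, 77.4]
orientation: [0.642, 0.298, 0.64, -0.299]
force: [-0.1, 0.8, -1.0]
gripper_width: 0.5
shift cm [ 0.227 -0.047 -5.538] rot [array([-3.1413e+00,  8.0000e-04,  4.5000e-03]), array([ 0.0003,  0.0029, -0.0005])]
tcp [596.2 -33.3  77.4] cad [-75.4  -2.8] F [-0.1   0.82 -0.99] t 3.75 w 0.45440882922698267
cover [571.1  -3.3] r 61.2 ztop 85.0 tilt 0.0021 cad [-36.3  -2.8] rel tool cm [-0.77  0.01 -3.91]
```

```bash
python3 -c "
from h import *
shot('side','s4.png');a=shot('scene','c4.png')
i=cv2.imread('pics/s4.png')[130:290,200:400];j=cv2.imread('pics/c4.png')[130:250,240:380]
cv2.imwrite('pics/m4.png',np.hstack([cv2.resize(i,(400,320)),cv2.resize(j,(380,320))]))"
```

```text
(no output)
```

View pics/m4.png

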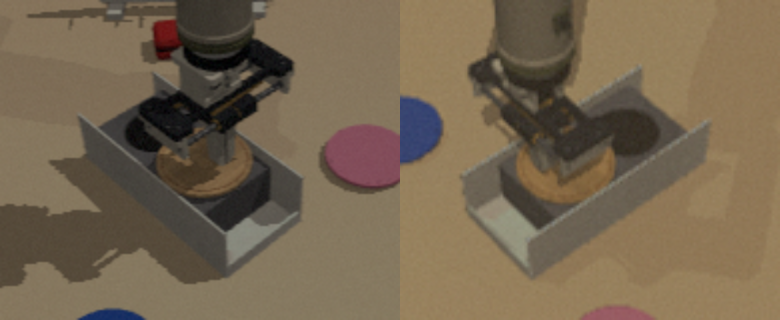

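View pics/w4.png

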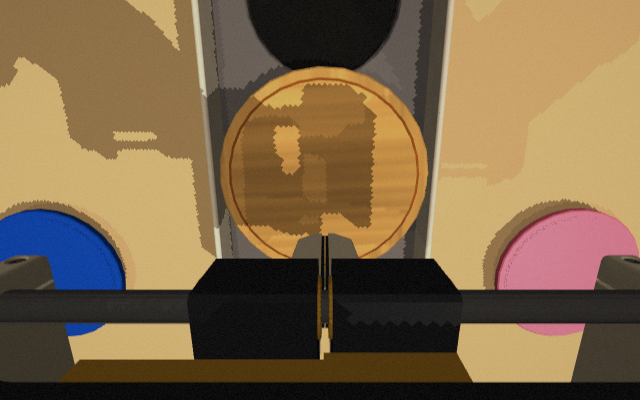

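```bash
python3 - <<'E'
from h import *
s,R=tool(); print(s['tcp_pos'],s['force'],s['wrist_torque'],s['clock'])
w=dict(np.load('pics/w4.npz')); P=cloud(w,w['tool_from_camera'])
for r in (232,236,240,246,252,256): print(r,[(P[r,c].round(0)).tolist() for c in(275,305,318,335,350,380)])
W=R.apply(P.reshape(-1,3)).reshape(P.shape)+s['tcp_pos']
print('disc z map',[W[r,325,2].round(1) for r in range(75,232,12)])
i=cv2.imread('pics/w4.png')[50:270,200:450]; cv2.imwrite('pics/w4c.png',cv2.resize(i,None,fx=3,fy=2.7,interpolation=2))
E
```

```text
[596.34414138 -33.36370065  77.4577089 ] [-0.68120442 -1.05306169  0.4828556 ] [-0.00409745 -0.1800035  -0.02499341] 3.9
232 [[-8.0, -31.0, -2.0], [-8.0, -12.0, -2.0], [-7.0, -4.0, -1.0], [-7.0, 7.0, -1.0], [-8.0, 17.0, -2.0], [-7.0, 36.0, -1.0]]
236 [[-8.0, -31.0, 1.0], [-35.0, -10.0, -10.0], [-35.0, -3.0, -9.0], [-35.0, 6.0, -9.0], [-9.0, 17.0, 1.0], [-7.0, 36.0, 2.0]]
240 [[-8.0, -31.0, 4.0], [-42.0, -10.0, -10.0], [-42.0, -3.0, -10.0], [-41.0, 6.0, -10.0], [-42.0, 14.0, -10.0], [-7.0, 36.0, 4.0]]
246 [[-9.0, -32.0, 8.0], [-50.0, -9.0, -10.0], [-49.0, -3.0, -10.0], [-50.0, 6.0, -10.0], [-49.0, 13.0, -10.0], [-9.0, 36.0, 8.0]]
252 [[-7.0, -32.0, 12.0], [-56.0, -9.0, -9.0], [-57.0, -3.0, -10.0], [-56.0, 5.0, -9.0], [-57.0, 13.0, -10.0], [-7.0, 36.0, 12.0]]
256 [[-7.0, -32.0, 16.0], [-62.0, -9.0, -10.0], [-61.0, -3.0, -10.0], [-61.0, 5.0, -9.0], [-62.0, 12.0, -10.0], [8.0, 40.0, 22.0]]
disc z map [np.float64(84.9), np.float64(84.6), np.float64(85.0), np.float64(85.2), np.float64(85.0), np.float64(86.1), np.float64(85.2), np.float64(84.2), np.float64(84.7), np.float64(84.4), np.float64(85.4), np.float64(86.0), np.float64(84.1), np.float64(84.8)]
```

View pics/w4c.png

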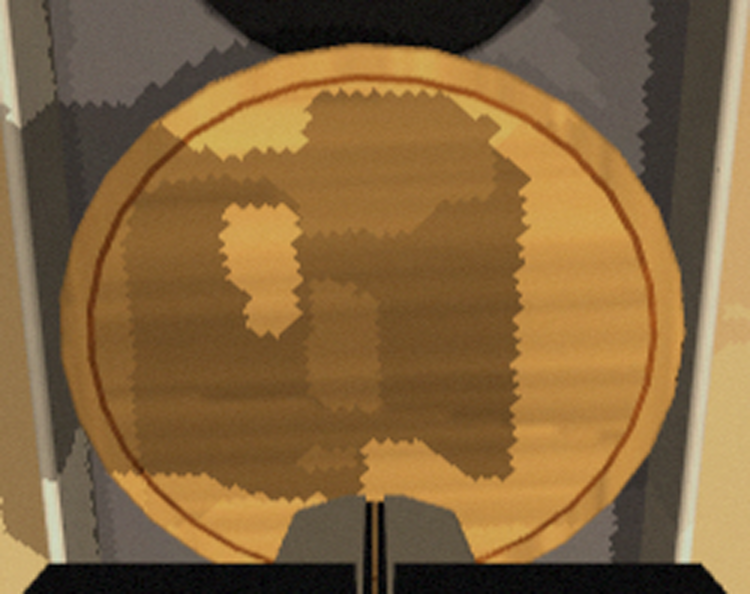

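```bash
python3 - <<'E'
from h import *
s,R=tool()
for n,(a,b,c,d) in(('s4',(130,290,200,400)),('c4',(130,250,240,380))):
    v=dict(np.load(f'pics/{n}.npz')); P=cloud(v); Q=R.inv().apply(P.reshape(-1,3)-s['tcp_pos']).reshape(P.shape)
    m=(abs(Q[...,1])<25)&(abs(Q[...,2])<25)&(Q[...,0]<5)&(Q[...,0]>-90)
    m[:a]=0
    for x in range(-80,6,8):
        q=Q[m&(Q[...,0]>=x)&(Q[...,0]<x+8)]
        if len(q): print(n,x,len(q),q[:,1:].min(0).round(0),q[:,1:].max(0).round(0))
i=cv2.imread('pics/s4.png')[160:230,265:345]; cv2.imwrite('pics/s4c.png',cv2.resize(i,None,fx=8,fy=8,interpolation=2))
E
```

```text
s4 -80 32 [-20.  -8.] [14. 10.]
s4 -72 32 [-19.  -9.] [13.  9.]
s4 -64 33 [-19.  -9.] [12.  9.]
s4 -56 26 [-18. -11.] [13.  8.]
s4 -48 28 [-18.  -8.] [12.  9.]
s4 -40 18 [-16.  -6.] [10.  8.]
s4 -32 2 [-7.  7.] [0. 7.]
s4 -16 75 [-23. -23.] [22. 25.]
s4 -8 157 [-25. -25.] [24. 25.]
s4 0 1 [ 8. 24.] [ 8. 24.]
c4 -80 6 [-6. -7.] [15.  8.]
c4 -72 12 [-13.  -1.] [16.  7.]
c4 -64 14 [-12.  -8.] [15.  7.]
c4 -56 14 [-14. -10.] [14.  9.]
c4 -48 12 [-12. -10.] [14.  8.]
c4 -40 6 [-10.   5.] [10.  7.]
c4 -24 3 [-10. -14.] [ 7. 20.]
c4 -16 112 [-25. -25.] [25. 25.]
c4 -8 28 [-24. -25.] [24. 24.]
c4 0 5 [ 2. 18.] [25. 22.]
```

View pics/s4c.png

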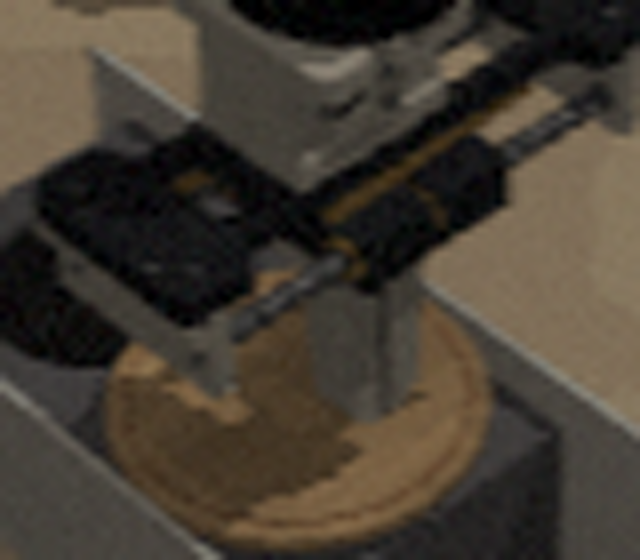

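All three views agree that the physical fingertips end about 33 mm short of the nominal TCP, so the fingers are hovering above the cover, which has not moved. Before lowering, I check how low the gripper's wide parts hang relative to the wall tops.

```bash
python3 - <<'E'
from h import *
s,R=tool()
for n in('s4','c4','w4'):
    v=dict(np.load(f'pics/{n}.npz'))
    Q=cloud(v,v['tool_from_camera']) if n[0]=='w' else R.inv().apply(cloud(v).reshape(-1,3)-s['tcp_pos']).reshape(400,640,3)
    m=(abs(Q[...,1])<120)&(abs(Q[...,2])<80)&(Q[...,0]<-22)&(Q[...,0]>-200)
    for y in range(-120,120,20):
        q=Q[m&(Q[...,1]>=y)&(Q[...,1]<y+20)]
        if len(q)>3: print(n,y,len(q),'lowest x',np.sort(q[:,0])[-4:].round(0), 'z',q[np.argsort(q[:,0])[-4:],2].round(0))
E
```

```text
s4 -100 368 lowest x [-115. -115. -115. -113.] z [-25.  12. -11. -22.]
s4 -80 167 lowest x [-128. -128. -128. -127.] z [29. 29. 29. 29.]
s4 -60 350 lowest x [-128. -127. -126. -126.] z [ 29. -25.  29.  28.]
s4 -40 225 lowest x [-96. -89. -86. -82.] z [7. 6. 3. 6.]
s4 -20 326 lowest x [-34. -34. -34. -32.] z [6. 8. 7. 7.]
s4 0 220 lowest x [-35. -33. -33. -30.] z [7. 7. 8. 7.]
s4 20 83 lowest x [-127. -125. -121. -119.] z [34. 34. 34. 34.]
s4 40 65 lowest x [-128. -128. -127. -126.] z [29. 30. 29. 28.]
s4 60 272 lowest x [-116. -115. -114. -114.] z [  9.  -2. -27.   1.]
s4 80 102 lowest x [-129. -125. -121. -118.] z [33. 32. 32. 33.]
c4 -100 59 lowest x [-124. -122. -119. -118.] z [16. 12. 31.  8.]
c4 -80 64 lowest x [-124. -121. -119. -118.] z [ 8. 25. 13.  5.]
c4 -60 33 lowest x [-131. -130. -130. -130.] z [23. 27. 25. 27.]
c4 -40 44 lowest x [-130. -129. -124. -123.] z [33. 33. 33. 33.]
c4 -20 91 lowest x [-44. -39. -37. -32.] z [6. 7. 6. 6.]
c4 0 215 lowest x [-40. -39. -37. -36.] z [-3.  5.  6.  5.]
c4 20 152 lowest x [-120. -118. -118. -116.] z [ -9. -28.   7.   9.]
c4 40 53 low
[... 170 characters left out ...]
5. 16. -2.]
w4 -100 217 lowest x [-116. -116. -116. -115.] z [-35. -35. -26. -26.]
w4 -80 7944 lowest x [-114. -114. -114. -114.] z [-32. -29. -33. -10.]
w4 -60 6072 lowest x [-125. -125. -125. -125.] z [-30. -30. -30. -30.]
w4 -40 9191 lowest x [-118. -118. -118. -118.] z [-36. -36. -36. -35.]
w4 -20 13856 lowest x [-30. -30. -30. -30.] z [-9. -8. -8. -9.]
w4 0 13764 lowest x [-30. -30. -30. -30.] z [-9. -8. -8. -9.]
w4 20 8275 lowest x [-119. -118. -118. -118.] z [-36. -36. -35. -35.]
w4 40 4652 lowest x [-125. -125. -125. -125.] z [-30. -30. -30. -30.]
w4 60 7020 lowest x [-114. -114. -114. -113.] z [-28. -30.   9.  -9.]
w4 80 171 lowest x [-115. -115. -115. -115.] z [-35. -34. -26. -27.]
```

Tip offset is about -30.5 mm and the body starts about 83 mm above the tip, which matches the given gripper dimensions, so only the reported TCP is about 30 mm too far along. I aim for a reported z of about 45, which puts the tips at about 75. I back off and lower.

```bash
python3 -m creep '0 0 1.5 0 0 0 -1; 0 0 3 0 0 0 -1; 0 0 4.5 0 0 0 -1; 0 0 5.4 0 0 0 -1; 1.2 0 5.4 0 0 0 -1; 2.3 0 5.4 0 0.003 0 -1; 3.1 0 5.4 0 0.003 0 -1; 3.2 0 5.4 0 0.003 0 -1; 3.2 0 5.4 0 0.003 0 -1'
python3 -c "
from h import *
plan([*(cad-20*ex-2.3*ey),44.5]);wmeas('w5.png')"
```

```text
clock: 4.8
tcp_pos: [630.4, -74.3, 44.8]
orientation: [0.641, 0.299, 0.641, -0.298]
force: [0.3, 0.5, 0.2]
gripper_width: 0.6
shift cm [  0.045  -0.022 -10.879] rot [array([-3.1405e+00, -7.0000e-04, -2.0000e-03]), array([ 0.0011, -0.0013,  0.0004])]
tcp [630.4 -74.3  44.8] cad [-128.8   -2.6] F [0.3  0.55 0.25] t 4.8 w 0.5765262484422475
cover [582.6 -13.1] r 51.7 ztop 85.0 tilt 0.0023 cad [-51.2  -5.3] rel tool cm [-4.01  0.27 -7.76]
```

View pics/w5.png

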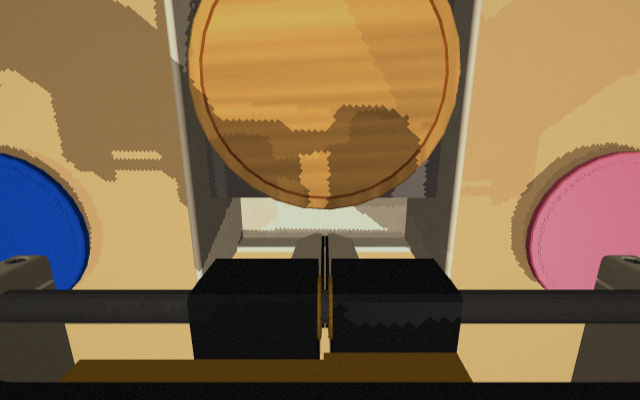

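The rear rim at (325,208) is just ahead of the fingertips at (325,236). Push.

```bash
python3 -m creep '0 0 -0.6 0 0 0 -1; 0 0 -1.0 0 0 0 -1; 0 0 -1.4 0 0 0 -1; 0 0 -1.8 0 0 0 -1; 0 0 -2.2 0 0 0 -1; 0 0 -2.7 0 0 0 -1; 0 0 -3.2 0 0 0 -1; 0 0 -3.7 0 0 0 -1; 0 0 -4.2 0 0 0 -1; 0 0 -4.7 0 0 0 -1'
python3 -c "
from h import *
plan([*(cad-20*ex-2.3*ey),44.5]);wmeas('w6.png')"
```

```text
clock: 5.85
tcp_pos: [600.5, -38.1, 45.6]
orientation: [0.641, 0.299, 0.641, -0.298]
force: [0.2, -0.7, 1.2]
gripper_width: 0.4
shift cm [ 0.11  -0.057 -6.189] rot [array([-3.1405e+00,  5.0000e-04, -3.0000e-04]), array([ 0.0011, -0.0002, -0.0003])]
tcp [600.5 -38.1  45.6] cad [-81.9  -2.9] F [ 0.25 -0.69  1.18] t 5.85 w 0.40555250036723833
cover [557.5  13.3] r 57.2 ztop 85.0 tilt 0.0015 cad [-14.8  -3.1] rel tool cm [-3.94  0.02 -6.71]
```

View pics/w6.png

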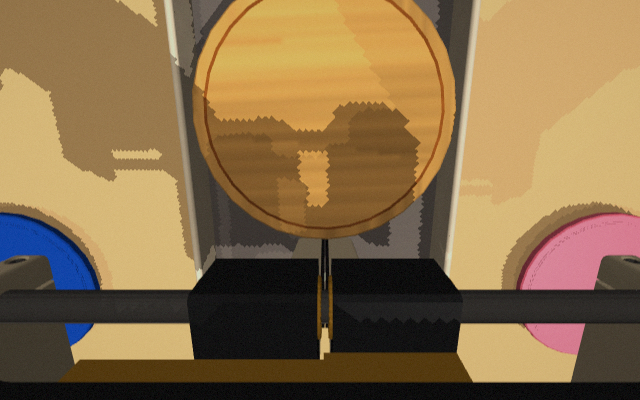

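The rear rim now touches the fingertips at (325,237) and the cover slides. I keep pushing.

```bash
python3 -m creep '0.1 0 -0.5 0 0 0 -1; 0.1 0 -1.1 0 0 0 -1; 0.1 0 -1.7 0 0 0 -1; 0.1 0 -2.3 0 0 0 -1; 0.1 0 -2.9 0 0 0 -1; 0.1 0 -3.5 0 0 0 -1; 0.1 0 -4.1 0 0 0 -1; 0.1 0 -4.7 0 0 0 -1; 0.1 0 -5.3 0 0 0 -1; 0.1 0 -5.9 0 0 0 -1'
python3 -c "
from h import *
plan([*(cad-5*ex-2.3*ey),44.5]);wmeas('w7.png')"
```

```text
clock: 6.9
tcp_pos: [561.7, 8.0, 44.6]
orientation: [0.641, 0.299, 0.641, -0.298]
force: [0.5, 0.5, 0.0]
gripper_width: 0.2
shift cm [ 0.007 -0.06  -1.664] rot [array([-3.1402e+00,  4.0000e-04, -1.3000e-03]), array([ 0.0014, -0.0008, -0.0002])]
tcp [561.7   8.   44.6] cad [-21.6  -2.9] F [0.52 0.54 0.04] t 6.9 w 0.24487502550832968
cover [519.1  59.6] r 57.1 ztop 84.9 tilt 0.0053 cad [45.3 -3.4] rel tool cm [-4.03  0.06 -6.7 ]
```

View pics/w7.png

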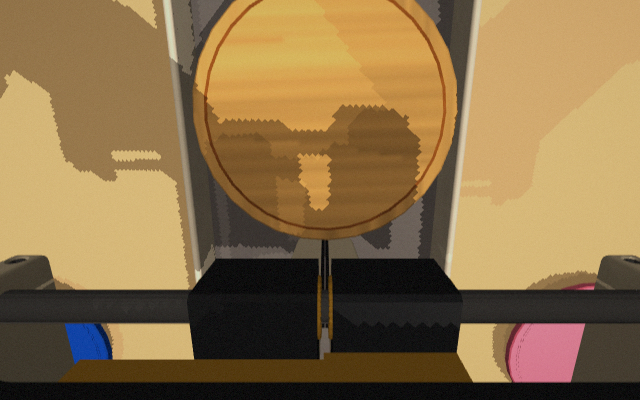

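```bash
python3 -m creep '0 0 -0.2 0 0 0 -1; 0 0 -0.4 0 0 0 -1; 0 0 -0.6 0 0 0 -1; 0 0 -0.8 0 0 0 -1; 0 0 -1.0 0 0 0 -1'
python3 -c "
from h import *
plan([*(cad-5*ex-2.3*ey),44.5]);wmeas('w8.png')"
```

```text
clock: 7.45
tcp_pos: [554.7, 16.4, 44.4]
orientation: [0.641, 0.299, 0.642, -0.298]
force: [1.1, -0.7, -0.0]
gripper_width: 0.4
shift cm [-0.009 -0.059 -0.567] rot [array([-3.1401e+00,  0.0000e+00, -2.6000e-03]), array([ 0.0015, -0.0016, -0.    ])]
tcp [554.7  16.4  44.4] cad [-10.7  -2.9] F [ 1.07 -0.65 -0.02] t 7.45 w 0.4290718442104064
cover [512.2  68. ] r 57.7 ztop 83.0 tilt 0.0485 cad [56.2 -3.5] rel tool cm [-3.85  0.07 -6.69]
```

```bash
python3 -m creep '0 0 -0.1 0 0 0 -1; 0 0 -0.2 0 0 0 -1; 0 0 -0.3 0 0 0 -1; 0 0 -0.3 0 0 0 -1'
python3 -c "
from h import *
plan([*(cad-5*ex-2.3*ey),44.5]);wmeas('w9.png')"
```

```text
clock: 7.9
tcp_pos: [552.5, 19.0, 44.4]
orientation: [0.64, 0.299, 0.642, -0.298]
force: [0.9, -0.0, -1.1]
gripper_width: 0.6
shift cm [-0.014 -0.059 -0.223] rot [array([-3.1399e+00, -2.0000e-04, -3.0000e-03]), array([ 0.0017, -0.0019,  0.0001])]
tcp [552.5  19.   44.4] cad [-7.2 -2.9] F [ 0.88 -0.03 -1.12] t 7.9 w 0.5566726468110259
cover [509.6  70.8] r 57.7 ztop 81.0 tilt 0.0011 cad [60.  -3.3] rel tool cm [-3.65  0.05 -6.73]
```

View pics/w9.png

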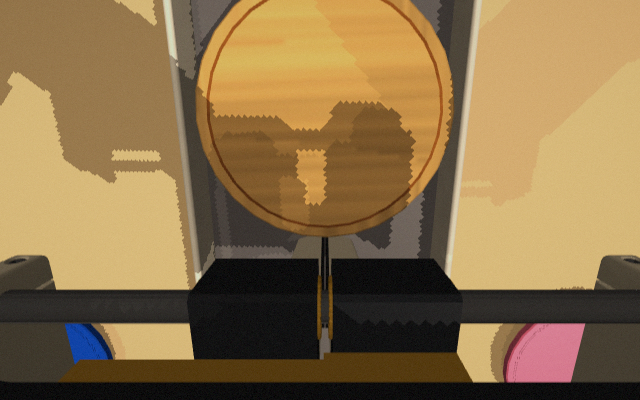

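The cover has dropped in: its top is at 81.0 mm and level (tilt 0.001). I back off, lift and re-measure the centre.

```bash
python3 -m creep '0 0 0.6 0 0 0 -1; 0 0 1.5 0 0 0 -1; -2 0 1.8 0 0 0 -1; -5 0 1.8 0 0 0 -1; -9 0 0 0 0 0 -1; -9 0 -2.5 0 0 0 -1; -9 0 -2.5 0 0 0 -1'
python3 -c "
from h import *
plan([*(cad+66*ex-2.3*ey),60]);wmeas('w10.png')"
```

```text
clock: 8.65
tcp_pos: [537.0, 39.0, 136.3]
orientation: [0.641, 0.299, 0.641, -0.297]
force: [-0.3, -0.3, -0.5]
gripper_width: 0.3
shift cm [ 7.63  -0.169 -4.795] rot [array([-3.1388e+00,  3.8000e-03, -9.0000e-04]), array([ 0.0027, -0.0006, -0.0024])]
tcp [537.   39.  136.3] cad [18.  -3.9] F [-0.27 -0.27 -0.48] t 8.65 w 0.2895444343632488
cover [505.5  75.4] r 63.1 ztop 80.9 tilt 0.0012 cad [66.2 -3.2] rel tool cm [ 5.54 -0.07 -4.81]
```

View pics/w10.png

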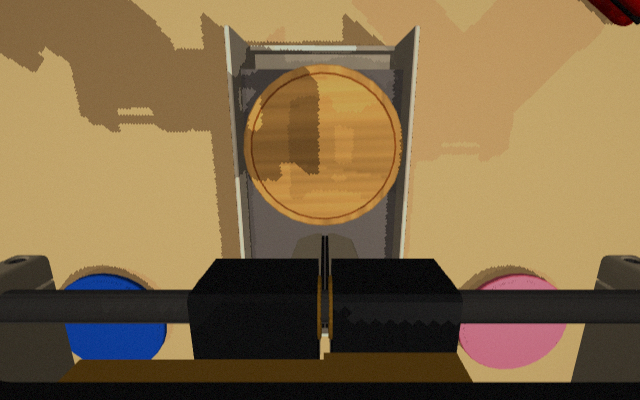

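The cover sits in the well, centred at (323,145) and level. I move over its centre to just above the face.

```bash
python3 -m creep '0 -0.1 -2.4 0.002 0 -0.002 -1; 0 -0.1 -4.8 0.002 0 -0.002 -1; 2.5 -0.1 -4.8 0.002 0 -0.002 -1; 5 -0.1 -4.8 0.002 0 -0.002 -1; 7 -0.1 -4.8 0.002 0 -0.002 -1; 8 -0.1 -4.8 0.002 0 -0.002 -1; 8 -0.1 -4.8 0.002 0 -0.002 -1' 
python3 -c "
from h import *
plan([*(cad+66.2*ex-3*ey),48])"
```

```text
clock: 9.4
tcp_pos: [503.8, 73.6, 52.9]
orientation: [0.639, 0.298, 0.643, -0.3]
force: [0.4, -0.4, 0.5]
gripper_width: 1.0
shift cm [ 0.492  0.235 -0.035] rot [array([-3.1414, -0.0071, -0.0052]), array([ 0.0002, -0.0033,  0.0045])]
tcp [503.8  73.6  52.9] cad [65.8 -0.7] F [ 0.39 -0.39  0.53] t 9.4 w 1.0276945073418295
```

```bash
python3 -m creep '0 0.1 0 0 -0.003 0.004 -1; 0 0.2 0 0 -0.003 0.004 -1; 0 0.2 0 0 -0.003 0.004 -1; 0.1 0.2 0 0 -0.003 0.004 -1; 0.2 0.2 0 0 -0.003 0.004 -1; 0.2 0.2 0 0 -0.003 0.004 -1'
```

```text
clock: 10.0
tcp_pos: [505.4, 74.9, 51.0]
orientation: [0.641, 0.299, 0.641, -0.299]
force: [0.1, -0.7, 0.0]
gripper_width: 0.7
```

```bash
python3 -m creep '0.1 0 0 0 0 0 -1; 0.1 0 0 0 0 0 -1'
```

```text
clock: 10.2
tcp_pos: [505.5, 74.9, 50.5]
orientation: [0.641, 0.299, 0.641, -0.299]
force: [-2.6, -0.6, 4.1]
gripper_width: 0.3
```

```bash
python3 -m creep '0.1 0 0 0 0 0 -1; 0.1 0 0 0 0 0 -1'
```

```text
clock: 10.4
tcp_pos: [505.5, 74.9, 50.0]
orientation: [0.641, 0.299, 0.641, -0.299]
force: [-2.9, -1.0, 6.4]
gripper_width: 0.7
```

```bash
python3 -m creep '0.1 0 0 0 0 0 -1; 0.1 0 0 0 0 0 -1'
```

```text
clock: 10.6
tcp_pos: [505.5, 74.9, 49.6]
orientation: [0.641, 0.299, 0.641, -0.299]
force: [-3.0, 0.1, 6.7]
gripper_width: 0.3
```

```bash
python3 -m creep '0.1 0 0 0 0 0 -1; 0.1 0 0 0 0 0 -1'
```

```text
clock: 10.8
tcp_pos: [505.5, 74.9, 49.1]
orientation: [0.641, 0.298, 0.641, -0.299]
force: [-3.6, -1.6, 6.8]
gripper_width: -0.2
```

```bash
python3 -m creep '0.1 0 0 0 0 0 -1; 0.1 0 0 0 0 0 -1'
```

```text
clock: 11.0
tcp_pos: [505.5, 74.9, 48.7]
orientation: [0.641, 0.298, 0.641, -0.299]
force: [-2.9, -0.6, 7.1]
gripper_width: 0.4
```

The liner is sinking under about 7 N. Carry on to home.

```bash
python3 -m creep '0.1 0 0 0 0 0 -1; 0.15 0 0 0 0 0 -1; 0.2 0 0 0 0 0 -1'
```

```text
clock: 11.3
tcp_pos: [505.5, 74.9, 47.3]
orientation: [0.641, 0.298, 0.641, -0.299]
force: [-2.7, -0.2, 6.9]
gripper_width: 0.3
```

```bash
python3 -m creep '0.1 0 0 0 0 0 -1; 0.1 0 0 0 0 0 -1'
```

```text
clock: 11.5
tcp_pos: [505.5, 74.9, 47.0]
orientation: [0.641, 0.298, 0.641, -0.299]
force: [-4.4, -1.0, 8.1]
gripper_width: 0.5
```

```bash
python3 -m creep '0.1 0 0 0 0 0 -1; 0.1 0 0 0 0 0 -1'
```

```text
clock: 11.7
tcp_pos: [505.5, 74.9, 46.9]
orientation: [0.641, 0.298, 0.641, -0.299]
force: [-5.4, -0.5, 10.6]
gripper_width: 0.5
```

```bash
python3 -m creep '0.1 0 0 0 0 0 -1; 0.15 0 0 0 0 0 -1; 0.15 0 0 0 0 0 -1'
```

```text
clock: 12.0
tcp_pos: [505.7, 74.9, 46.9]
orientation: [0.641, 0.298, 0.641, -0.299]
force: [-7.1, -0.4, 14.2]
gripper_width: 0.5
```

```bash
python3 -m creep '0.15 0 0 0 0 0 -1; 0.2 0 0 0 0 0 -1; 0.2 0 0 0 0 0 -1'
```

```text
clock: 12.3
tcp_pos: [506.0, 74.9, 46.9]
orientation: [0.641, 0.298, 0.641, -0.299]
force: [-9.9, -1.2, 18.6]
gripper_width: 0.4
```

The cover bottomed out: z holds at 46.9 while the force climbs to 19 N. Retract and check.

```bash
python3 -m creep '-0.5 0 0 0 0 0 -1; -2 0 0 0 0 0 -1; -5 0 0 0 0 0 -1; -8.5 0 2 0 0 0 -1; -8.5 0 4.8 0 0 0 -1; -8.5 0 4.8 0 0 0 -1; -8.5 0 4.8 0 0 0 -1'
python3 - <<'E'
from h import *
s,R,w,W,hsv=wmeas('w11.png'); t=tocad(W)
dk=(abs(t[...,1])<55)&(t[...,0]<-5)&(t[...,0]>-60)&(W[...,2]>50)&(W[...,2]<76)&(hsv[...,1]<60); dk[235:]=0
print('deck z',dk.sum(),np.median(W[dk],0))
wl=(W[...,2]>82)&(W[...,2]<100)&(hsv[...,1]<60); wl[235:]=0
print([np.median(t[wl&(t[...,1]*g>50)&(abs(t[...,1])<90)][:,1]) for g in(1,-1)], s['force'])
E
```

```text
clock: 13.0
tcp_pos: [536.8, 38.0, 132.2]
orientation: [0.641, 0.299, 0.641, -0.299]
force: [-0.3, 0.2, -0.1]
gripper_width: 0.6
cover [505.9  75.4] r 63.1 ztop 76.9 tilt 0.0008 cad [65.9 -3.5] rel tool cm [ 5.53  0.04 -4.85]
deck z 589 [549.82460897  17.40313127  69.59981552]
[np.float64(64.88712411656607), np.float64(-69.19241871934369)] [-0.29981608  0.22000105 -0.10158664]
```

View pics/w11.png

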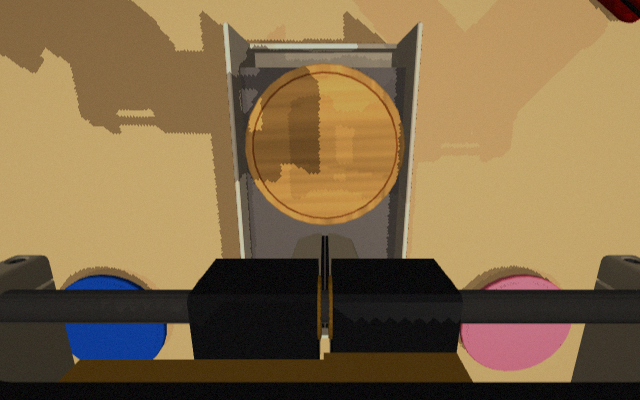

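The cover's top is at 76.9 mm, so its origin is at about 62 mm. It is level, about 1.3 mm off the centre line, and the arm is clear of it. Handing in.

```bash
python3 -c "
from station import ticket
print(ticket.hand_in())"
```

```text
the job is handed in; nothing more can be done
None
```

The cover is home in the well, and I handed the job in at about 13 s. I pushed the wooden cover by its rear rim until the plug dropped into the well, then pressed its centre in small steps.

**Last checks (wrist camera):**

| Check | Measured | Wanted |
|---|---|---|
| Top of cover | 76.9 mm (origin about 62 mm) | origin 60 to 63.5 mm |
| Tilt | about 0.001 rad | below 0.02 rad |
| Distance from centre line | about 1.3 mm | within 5 mm |
| Caddy x | about 66 mm | 12 to 93 mm |

The liner gave way at about 7 N. The cover then stopped sinking while the vertical force rose to about 19 N (about 21 N total), the highest force read. The gripper was clear of everything at hand-in, and the arm passed well above the bystanders, though I did not re-measure where they stand.

**Disagreements:**
- **Fingertip position:** The visible fingertips end about 30 mm short of the reported TCP. My first push therefore passed above the cover without touching it. I measured the offset in all three views and corrected for it.
- **Camera offset:** The scene and side views differed by about 5 mm in absolute position. I used the wrist view for the final numbers.

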